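Tip silver scrap from a weighing scoop through the spring flap of a scrap box

ROBOT

A 6-joint arm with a two-finger parallel gripper is mounted at the origin on the work surface. World frame = base frame: x ahead of the robot, y to its left, z up, the work surface at z = 0. Lengths are in m, angles in rad, forces in N, time in s.
With the tool pointing down it reaches from about 0.325 to 0.9 m from the base axis. Payload 3.5 kg.
Tool frame: the origin (TCP) lies on the centre line of the jaws, within the pads' length; the fingertips stand robot.tip_extent ahead of it and the grasp point (between the pads) lies 6 mm ahead of it (robot.tip_extent is the distance from the TCP to the fingertips, in m); z points along the fingers, y is the line along which they close (so a half turn about z gives the same grasp; the last joint's range is limited). The gripper opens to 85 mm and grips with 20 to 120 N. Pads are 22 mm wide; open, the fingers measure 114 mm over their backs; the gripper's body (76 mm by 85 mm) begins 54 mm behind the grasp point. The pads swing forward as they close: fully open they stand 13 mm farther back than shut.
Start: joints at [1.048, 0.276, -0.026, 1.268, 0, 1.467], TCP at [0.255, 0.571, 0.256] pointing down, gripper open.
Joint ranges: [-3.12, 3.12], [-0.85, 1.88], [-1.08, 1.24], [-1.95, 2.15], [-1.57, 1.53], [-3.14, 3.14]. Speed limits (rad/s): [2.57, 2.57, 3.14, 3.14, 3.14, 3.14].

INTERFACE

Orientations are given as [roll, pitch, yaw] about the fixed x, y, z axes, in that order (R = Rz(yaw) Ry(pitch) Rx(roll)).
In Python, from station import robot, hand, solver, telemetry, snapshot, calibration, sign_off, look_for, silhouettes, pinpoint gives the robot as it stands. Calls block until the motion is done:
- robot.movep(position, orientation): joint-space move of the TCP to a pose.
- robot.move_straight(position, rot=None, speed=0.15, threshold=None): straight line of the TCP; rot=None keeps the orientation; speed is the mean speed in m/s. With threshold (N) it stops when the force on the tool has changed by that much, and returns True; else False.
- robot.move_joints(angles): joint-space move.
- hand.move_gripper(opening, newtons=None): opening from 0.0 (shut) to 1.0 (fully open); newtons is the grip in N (None keeps the last); returns when the fingers have stopped.
- robot.hold(seconds).
- solver.solve_ik(position, orientation): joint angles nearest the present ones, or None.
- telemetry.read_state(): the state.
- snapshot(name): name is "scene" or "top" or "wrist"; returns the picture (400x640x3 uint8, red, green, blue); there is no depth.
- calibration(name): a dict with "mtx" (3x3 intrinsics, pixels), "k1" (the pictures are not rectified: a ray, as slopes to the right and down, at radius r is drawn at 1 + k1 r^2 times it, then the intrinsics apply), "eye" and "attitude" of the camera in the world. Camera axes: x right, y down, z forward; pixel columns grow to the right and rows downward; lengths in m; the calibration is good to about 2 mm. A picture is of the moment at which its call begins: read the wrist's pose just before it. calibration takes no time and is no camera call; for the wrist camera it gives the pose at the moment of the call.
A pose or a line that the arm cannot do raises robot.PlanningError and nothing moves.
- sign_off(): hands the job in; it is judged then, once.
Trained networks look in the newest picture that a camera, given by its name, has taken for a name from the list of things; names that differ only in an ending like _2 or _b are one class to them, and where a whole thing is asked for, a point or a joint stands for the part that bears it (a point fixed in the world has none). Each returns a list of dicts, best first, with "score" (0 to 1); they miss things now and then, are a little off and sometimes report something else, mostly with a low value. They report only what shows in the picture. A call takes as long as a camera call. They do not tell look-alikes from the thing itself.
- look_for(label, camera): "rect" ([left, top, width, height] as shares, 0 to 1, of the picture: columns of its width, rows of its height, round what is visible of it).
- silhouettes(label, camera): "mask" (400x640 bool, what is visible of it) and "rect" ([left, top, width, height] as shares, 0 to 1, of the picture: columns of its width, rows of its height, round what is visible of it).
- pinpoint(label, camera): "centre" ([column, row] as shares, 0 to 1, of the picture: columns of its width, rows of its height: a listed point, or the origin of a listed thing).
The state is a dict: "clock": time; "q": joint angles; "dq": joint speeds; "joint_torque": joint torques, N m; "ee_pos": TCP position; "tool_rot": TCP orientation; "ft_force": force on the tool from outside, world axes, zero at the start; "ft_torque": the same for the moment, N m; "finger_gap": opening from 0.0 (shut) to 1.0 (fully open); "grip_force": force on a finger pad.
Only numpy, scipy, OpenCV 4.12 (cv2) and the standard library are available. Lean on these libraries where they do the work, as an engineer would, in place of code of your own. Each camera call takes 0.05 s, during which the arm holds its last target. There are 200 camera calls.

TASK

The weighing scoop with four cast silver buttons has been pushed handle-first under the low shelf, so only its pan can be reached: draw it out, set it down on the cork mat, and take it again by its wooden handle. Push the scrap box's sprung flap in with the scoop's lip and, with the scoop's rim holding the flap open, tip all four buttons into the box without spilling any on the bench. Then let the flap close and leave the empty scoop standing flat on the mat; do not disturb the other things on the bench.

Things in the scene. Friction and masses are not known exactly. Their poses are not given: they have to be found in the camera images.
- scoop: Loose aluminium weighing scoop, wooden handle, about 150 g. Origin: centre of the pan's underside; x to the open lip, z up. Pan x -50 to 50 mm, floor 3 mm; 64 mm wide outside from x -50 to 10, tapering to 52 at the lip; 3 mm side walls 30 mm high up to x 10, falling to 16 at the lip; closed back. Hold it across the pan (x -50 to 10) or by the handle, 35 to 50 N.
- handle (a point): Middle of the scoop's flat-sided wooden handle: 80 mm long (scoop x -142 to -62), 16 mm wide (y), 18 mm tall (z 23 to 41 above the underside). At scoop (-102, 0, 32) mm, same axes. At the start all of it is under the shelf: draw the scoop at least 105 mm along its own +x, raised less than 20 mm, before lifting it.
- lip (a point): Middle of the scoop's lip, on the pan floor's upper surface: fixed to the scoop at (50, 0, 3) mm; same axes as the scoop.
- button1: One of four alike cast silver sprue buttons, loose in the scoop's pan: a flat-bottomed dome 18 mm across, 9.5 mm high, about 18 g. Origin: centre of its flat underside, z towards the dome. Starts to slide on the pan at a slope of 25 to 36 degrees.
- button2: One of four alike cast silver sprue buttons, loose in the scoop's pan: a flat-bottomed dome 18 mm across, 9.5 mm high, about 18 g. Origin: centre of its flat underside, z towards the dome. Starts to slide on the pan at a slope of 25 to 36 degrees.
- button3: One of four alike cast silver sprue buttons, loose in the scoop's pan: a flat-bottomed dome 18 mm across, 9.5 mm high, about 18 g. Origin: centre of its flat underside, z towards the dome. Starts to slide on the pan at a slope of 25 to 36 degrees.
- button4: One of four alike cast silver sprue buttons, loose in the scoop's pan: a flat-bottomed dome 18 mm across, 9.5 mm high, about 18 g. Origin: centre of its flat underside, z towards the dome. Starts to slide on the pan at a slope of 25 to 36 degrees.
- scrapbox: Grey steel box, fixed: 200 deep (x), 160 wide, 180 mm high, clear window on top. Origin: centre of its underside; x to its back, the chute face looks along -x. Upright front wall at x -100 up to the sill at z 105; from there the face leans back 35 degrees to x -47, z 180. In the face an opening 90 wide, 76 mm up the slope from the sill. Sheet 4 mm; empty inside down to z 4.
- sill (a point): Middle of the sill, the lower edge of the opening: fixed to the scrap box at (-100, 0, 105) mm; same axes as the box.
- flap (a joint): Angle of the steel flap (86 wide, 73 long, 3 mm thick) closing the opening; hinged at its upper edge (box x -55, z 166 mm), swings inward: 0 shut, 1.3 rad most. A spring shuts it: 0.09 N m at 0, 0.09 more per rad (1 to 3 N at the free edge). The scoop pushed level 45 mm past the sill opens it about 0.6 rad; it then lies on the scoop's side walls.
- mat: Cork mat, fixed flat on the bench, 200 x 200 mm, 3 mm thick. Origin: centre of its underside.
- riser: Low wooden riser shelf, fixed: board 160 mm deep (x), 400 mm long (y), underside 66 and top 80 mm above the bench; jars and a plier block on its rear half (up to 210 mm above the bench). Origin: under its middle, on the bench; front edge at x = -80, -x points out of the front. The scoop's pan starts with its back about at this edge.
- dish: Bystander: small terracotta bowl standing on the bench alone, 90 mm across, 18 mm high; leave it. Origin: centre of its underside.
- hammer: Bystander: hammer with a wooden handle, 260 mm long, lying along its x; leave it. Origin: its middle, at bench height.
- jar: Bystander: glass jar with a white cap, 54 mm across, 60 mm high; leave it. Origin: centre of its underside.
- benchblock: Bystander: square steel bench block, 60 x 60 x 20 mm; leave it. Origin: centre of its underside.
Things that resemble listed ones, but are neither listed nor needed, are in the scene too. There is more than one size of the scoop; the job needs the largest.

How it is judged:
By the outcome, as a careful person would: the job done as asked, in the order asked, and still so for the second after the job is handed in, with the robot touching nothing.
It also fails if it takes over 72 s, if anything falls off the work surface, if the arm or the gripper's body presses on something with over 40 N, if the wrist force passes 120 N, or if a joint passes its speed limit or range.

## Working session

There is one attempt and no reset: what is moved stays moved. The work goes in short steps, each a Python script; the robot and the scene stay as the last script left them, time stands still between calls to the robot, and variables do not carry over. Pictures are saved under pics/ and viewed, at most 13 in all, crops included, and the job is handed in when it is done.

```bash
ls; mkdir -p pics
cat > h.py <<'E'
import numpy as np, cv2
from scipy.spatial.transform import Rotation as R
from station import robot, hand, solver, telemetry, snapshot, calibration, sign_off, look_for, silhouettes, pinpoint
def save(img,n): cv2.imwrite('pics/'+n+'.png',img[:,:,::-1])
def att(c):
    a=np.array(c["attitude"],float)
    return a if a.shape==(3,3) else R.from_euler('xyz',a).as_matrix()
def ray(c,px):
    K=np.array(c["mtx"]);k=c["k1"]
    d=np.array([(px[0]-K[0,2])/K[0,0],(px[1]-K[1,2])/K[1,1]]);u=d.copy()
    for _ in range(20): u=d/(1+k*(u@u))
    return att(c)@np.array([u[0],u[1],1.])
def toz(c,px,z):
    r=ray(c,px);e=np.array(c["eye"]);return e+r*(z-e[2])/r[2]
def proj(c,P):
    K=np.array(c["mtx"]);p=(np.atleast_2d(P)-np.array(c["eye"]))@att(c)
    u=p[:,:2]/p[:,2:];u=u*(1+c["k1"]*(u**2).sum(1,keepdims=True))
    return u*[K[0,0],K[1,1]]+[K[0,2],K[1,2]]
E
python3 - <<'E'
from h import *
for n in("scene","top"):
    im=snapshot(n);save(im,n);c=calibration(n);print(n,c)
    for l in("scoop","handle","lip","scrapbox","sill","mat","riser","dish","hammer","jar","benchblock"):
        for d in pinpoint(l,n)[:4]:
            p=np.array(d["centre"])*[640,400];print(l,p.round(),round(d["score"],2),toz(c,p,0).round(3))
print(calibration("wrist"));print(telemetry.read_state(),robot.tip_extent)
E
```

```text
pics
scene {'mtx': array([[392.96567628,   0.        , 319.57484275],
       [  0.        , 392.96567628, 203.37224261],
       [  0.        ,   0.        ,   1.        ]]), 'k1': -0.09614179779357879, 'eye': array([ 1.07741945, -0.43280145,  1.06869726]), 'attitude': array([-2.54217468,  0.00809843,  0.93560546])}
scoop [349. 148.] 0.78 [0.352 0.223 0.   ]
scoop [286. 178.] 0.74 [ 0.329 -0.034  0.   ]
scoop [399. 169.] 0.57 [0.534 0.302 0.   ]
scoop [420. 235.] 0.29 [0.769 0.176 0.   ]
handle [336. 157.] 0.81 [0.355 0.16  0.   ]
handle [415. 148.] 0.73 [0.496 0.422 0.   ]
lip [355. 139.] 0.9 [0.331 0.272 0.   ]
lip [387. 175.] 0.72 [0.529 0.25  0.   ]
lip [287. 166.] 0.53 [ 0.287 -0.003  0.   ]
scrapbox [268. 286.] 0.74 [ 0.63  -0.298  0.   ]
sill [247. 247.] 0.63 [ 0.481 -0.281  0.   ]
mat [344. 214.] 0.65 [0.565 0.034 0.   ]
riser [407. 140.] 0.87 [0.448 0.424 0.   ]
riser [269. 291.] 0.61 [ 0.643 -0.303  0.   ]
dish [376. 266.] 0.75 [ 0.768 -0.007  0.   ]
hammer [188. 311.] 0.84 [ 0.558 -0.523  0.   ]
jar [419. 150.] 0.6 [0.51  0.426 0.   ]
jar [422. 236.] 0.56 [0.776 0.178 0.   
[... 1586 characters left out ...]
04, 1.15069535e+00])}
{'clock': 1.2, 'q': array([ 1.04760012e+00,  2.76388568e-01, -2.63763216e-02,  1.26800965e+00,
        2.55019011e-05,  1.46739509e+00]), 'dq': array([ 0.00054696, -0.00146219, -0.00165376,  0.00072854, -0.00060454,
        0.00046281]), 'joint_torque': array([ 1.70339795e-04, -4.45496678e+01,  2.95565504e+01,  1.00457895e-03,
       -1.58165462e-04, -5.23592988e-06]), 'ee_pos': array([0.25473994, 0.57073661, 0.25633158]), 'tool_rot': array([ 3.14156835e+00, -2.31167689e-05,  2.72179768e+00]), 'ft_force': array([-0.41266256,  0.67191342, -0.32032125]), 'ft_torque': array([ 0.00775174, -0.00086814,  0.04459496]), 'grip_force': 0.0, 'finger_gap': 1.0013894883319525} 0.025
```

View pics/top.png

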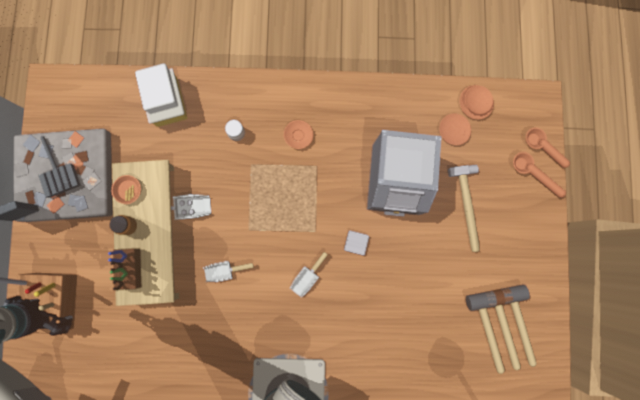

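View pics/scene.png

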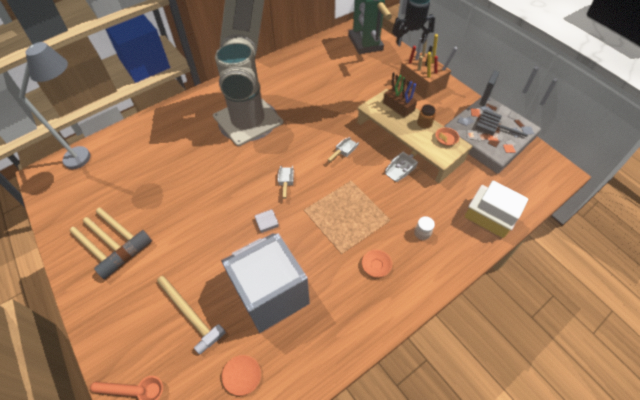

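The scoop with buttons at top px (192,208), under the riser and widest, is the one I want. The look-alikes are the small scoops at (218,273) and (303,283), both with bare handles in the open. I'll check it close up from the wrist and measure the box as well.

Run:
```python
from h import *
def look(tag,labels):
    robot.hold(0.3);c=calibration("wrist");im=snapshot("wrist");save(im,tag);np.save(tag+'_im.npy',im);np.save(tag+'_c.npy',c,allow_pickle=True)
    for l,z in labels:
        for d in pinpoint(l,"wrist")[:4]:
            p=np.array(d["centre"])*[640,400];print(tag,l,p.round(1),round(d["score"],2),toz(c,p,z).round(4))
    return c
robot.movep([0.53,0.25,0.25],[np.pi,0,-np.pi/2])
look("w1",[("scoop",0),("lip",.003)]+[("button1",.003)])
for d in silhouettes("scoop","wrist")[:3]: print(np.array(d["rect"]).round(3),d["score"],d["mask"].sum())
robot.movep([0.5,-0.31,0.33],[np.pi,0,np.pi])
look("w2",[("sill",.105),("scrapbox",0),("flap",.166)])
s=telemetry.read_state();print(s["clock"],s["q"].round(2))
a=cv2.imread('pics/w1.png');b=cv2.imread('pics/w2.png');cv2.imwrite('pics/ab.png',cv2.resize(np.vstack([a,b]),(800,1000))[:, :])
```

```text
w1 scoop [310.5 219. ] 0.95 [0.5398 0.3001 0.    ]
w1 lip [494.2 183.2] 0.97 [0.337  0.2579 0.003 ]
w1 lip [307.1 174.1] 0.57 [0.5431 0.2481 0.003 ]
w1 button1 [327.3 223.1] 0.69 [0.5209 0.304  0.003 ]
w1 button1 [300.8 230.6] 0.59 [0.5509 0.313  0.003 ]
w1 button1 [324.1 238.7] 0.51 [0.5244 0.3228 0.003 ]
w1 button1 [302.2 249.1] 0.48 [0.5496 0.3356 0.003 ]
[0.431 0.434 0.109 0.279] 0.71 5344
w2 sill [330.6 217.8] 0.63 [ 0.5405 -0.2986  0.105 ]
w2 scrapbox [320.3 259.8] 0.6 [ 0.637  -0.3092  0.    ]Traceback (most recent call last):
  File "<stdin>", line 12, in <module>
  File "<stdin>", line 5, in look
ValueError: it knows: benchblock, button, dish, hammer, handle, jar, lip, mat, riser, scoop, scrapbox, sill
```

Run:
```python
import cv2
a=cv2.imread('pics/w1.png')[150:310,220:420];cv2.imwrite('pics/c1.png',cv2.resize(a,None,fx=4,fy=3.75*4/3.75,interpolation=2)[:600])
b=cv2.imread('pics/w2.png')[100:330,200:480];cv2.imwrite('pics/c2.png',cv2.resize(b,None,fx=2.6,fy=2.6,interpolation=2)[:600])
```

```text
(no output)
```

View pics/c1.png

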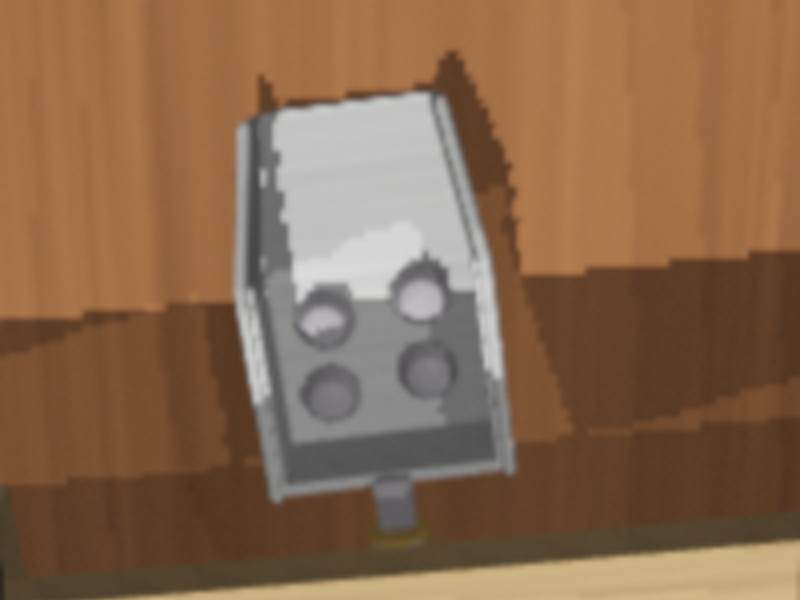

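View pics/c2.png

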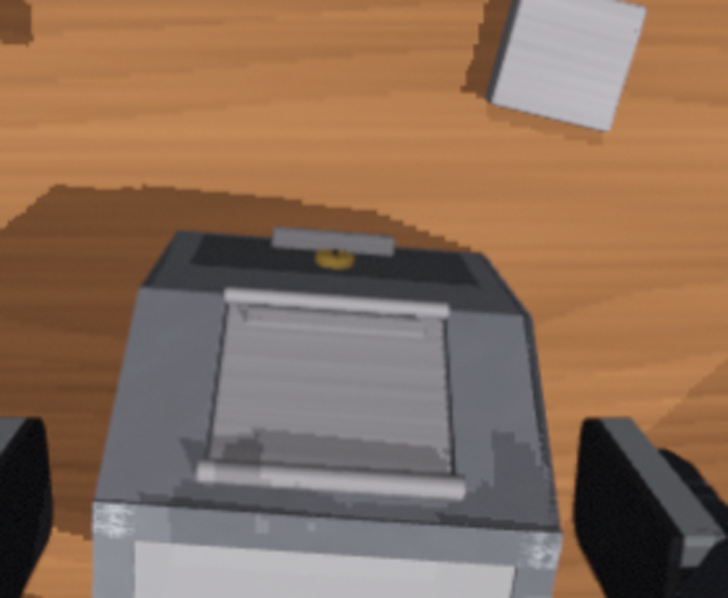

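The c1 crop confirms the wide pan holding four buttons, with its stem going under the riser. Its rim corners are at crop (275,497), (513,470), (440,93) and (242,122). Crop c2 shows the box face: top corners (97,503) and (558,533), sill-level corners (140,288) and (527,314). Next I'll fit the poses.

```bash
cat > fit.py <<'E'
from h import *
from scipy.optimize import least_squares
def fit(c,px,P,x0):
    P=np.array(P)/1000.;px=np.array(px,float)
    def W(v): return P@R.from_euler('z',v[2]).as_matrix().T+[v[0],v[1],0]
    r=least_squares(lambda v:(proj(c,W(v))-px).ravel(),x0,loss='soft_l1');return r.x,(proj(c,W(r.x))-px).round(1)
E
python3 - <<'E'
from fit import *
c1=np.load('w1_c.npy',allow_pickle=True).item();c2=np.load('w2_c.npy',allow_pickle=True).item() if __import__('os').path.exists('w2_c.npy') else calibration("wrist")
px=np.array([(275,497),(513,470),(240,285),(487,255),(242,122),(440,93)])/4+[220,150]
print(fit(c1,px,[(-50,32,30),(-50,-32,30),(10,32,30),(10,-32,30),(50,26,16),(50,-26,16)],[.54,.3,-1.57]))
px=np.array([(97,503),(558,533),(140,288),(527,314)])/2.6+[200,100]
print(fit(c2,px,[(-47,-80,180),(-47,80,180),(-100,-80,105),(-100,80,105)],[.64,-.31,0]))
ct=calibration("top")
import cv2
im=cv2.imread('pics/top.png').astype(int)
m=[d for d in silhouettes("mat","top")] if 0 else None
# mat corners in top picture by colour/hand
px=np.array([(250,165),(317,166),(316,231),(249,231)])
print([toz(ct,p,.003)[:2].round(3) for p in px])
for p,n in [((0.58,0.03),'mat')]:
  pass
s=telemetry.read_state();print(s["clock"],s["q"].round(2))
E
```

```text
(array([ 0.53767272,  0.29884933, -1.43652026]), array([[ 0.5, -0.9],
       [-0.7, -1.3],
       [ 0.1,  0.4],
       [-0.6, -0. ],
       [ 0.4,  0.3],
       [ 0.1,  0.9]]))
(array([ 0.63889621, -0.30749936, -0.07154057]), array([[-1.3, -0.4],
       [ 0.9, -0.6],
       [-0.9,  0.6],
       [ 1.5,  1. ]]))
[array([0.671, 0.134]), array([ 0.673, -0.069]), array([ 0.477, -0.07 ]), array([0.472, 0.129])]
6.55 [-0.66  0.18  0.01  1.4   0.   -0.66]
```

```bash
cat > pl.py <<'E'
from h import *
BOX=np.array([.6389,-.3075]);BY=-.0715
SILL=np.r_[BOX+R.from_euler('z',BY).as_matrix()[:2,:2]@[-.1,0],.105]
MAT=np.array([.603,.03,.003]);HX=-.106
def tool(p,yaw,th,al,flip=1,gx=HX,gz=.032):
    "scoop pose -> TCP pos, rpy; al = hand leaning back"
    S=R.from_euler('z',yaw).as_matrix()@R.from_euler('y',th).as_matrix()
    z=np.array([np.sin(al),0,-np.cos(al)]);x=-flip*np.array([np.cos(al),0,np.sin(al)])
    T=S@np.c_[x,np.cross(z,x),z]
    return np.array(p)+S@[gx,0,gz]-.006*T[:,2], R.from_matrix(T).as_euler('xyz')
def atbox(d,th,c):
    "scoop origin with lip d past the sill (along pan), underside c off the sill"
    S=R.from_euler('z',BY).as_matrix()@R.from_euler('y',th).as_matrix()
    return SILL+S@[d-.05,0,c]
E
python3 - <<'E'
from pl import *
for fl in(1,-1):
  for al in(0,.3,.5,.7):
    out=[]
    for p,y,t in [(MAT,0,0),(MAT+[0,0,.2],0,0),(atbox(-.05,0,.01),BY,0)]+[(atbox(.048,t,.01),BY,t) for t in(0,.3,.6,.9,1.0)]:
        q=solver.solve_ik(*tool(p,y,t,al,fl));out.append(None if q is None else np.array(q).round(2))
    print(fl,al);[print('  ',o) for o in out]
E
```

```text
1 0
   [-0.07  0.27 -0.54  0.75  0.   -0.07]
   [-0.07  0.06 -0.32  1.19  0.   -0.07]
   [-0.86  0.03 -0.55  0.99 -0.   -0.78]
   [-0.72  0.17 -0.39  1.01 -0.   -0.65]
   [-0.62  0.35 -0.12  1.36 -0.16 -0.53]
   [-0.55  0.56  0.16  1.71 -0.26 -0.4 ]
   [-0.49  0.8   0.44  2.07 -0.33 -0.27]
   None
1 0.3
   [-0.08  0.13 -0.78  0.35  0.02 -0.08]
   [-0.08 -0.13 -0.54  0.87  0.02 -0.08]
   [-1.01 -0.11 -0.71  0.78  0.24 -0.91]
   [-0.83  0.03 -0.58  0.73  0.2  -0.73]
   [-0.7   0.17 -0.32  1.08 -0.   -0.63]
   [-0.6   0.37 -0.04  1.42 -0.15 -0.51]
   [-0.53  0.61  0.26  1.77 -0.25 -0.38]
   [-0.51  0.69  0.36  1.89 -0.28 -0.34]
1 0.5
   [-0.09  0.09 -0.94  0.04  0.05 -0.08]
   [-0.09 -0.25 -0.69  0.63  0.05 -0.08]
   [-1.13 -0.16 -0.81  0.65  0.43 -1.  ]
   [-0.91 -0.03 -0.71  0.54  0.36 -0.77]
   [-0.77  0.07 -0.45  0.89  0.13 -0.68]
   [-0.65  0.25 -0.17  1.23 -0.05 -0.57]
   [-0.56  0.47  0.12  1.58 -0.18 -0.45]
   [-0.53  0.56  0.23  1.69 -0.22 -0.41]
1 0.7
   None
   [-0.11 -0.34 -0.85  0.37  0.07 -0.08]
   [-1.25 -0.18 -0.91  0.53  0.64 -1.07]
   [-1.   -0.06 -0.83  0.33  0.54 -0.
[... 739 characters left out ...]
.26  1.77 -0.25  2.76]
   [-0.51  0.69  0.36  1.89 -0.28  2.8 ]
-1 0.5
   [-0.09  0.09 -0.94  0.04  0.05  3.06]
   [-0.09 -0.25 -0.69  0.63  0.05  3.06]
   [-1.13 -0.16 -0.81  0.65  0.43  2.15]
   [-0.91 -0.03 -0.71  0.54  0.36  2.37]
   [-0.77  0.07 -0.45  0.89  0.13  2.46]
   [-0.65  0.25 -0.17  1.23 -0.05  2.57]
   [-0.56  0.47  0.12  1.58 -0.18  2.69]
   [-0.53  0.56  0.23  1.69 -0.22  2.73]
-1 0.7
   None
   [-0.11 -0.34 -0.85  0.37  0.07  3.06]
   [-1.25 -0.18 -0.91  0.53  0.64  2.07]
   [-1.   -0.06 -0.83  0.33  0.54  2.35]
   [-0.84 -0.01 -0.58  0.71  0.27  2.41]
   [-0.7   0.14 -0.31  1.04  0.06  2.51]
   [-0.6   0.35 -0.02  1.38 -0.1   2.63]
   [-0.57  0.43  0.08  1.49 -0.14  2.66]
```

Run:
```python
from h import *
y=-1.4365;d=np.array([np.cos(y),np.sin(y),0]);o=np.array([.5377,.2988,0]);rot=[np.pi,0,y]
g=o-.001*d
robot.movep(g+[0,0,.16],rot)
robot.move_straight(g+[0,0,.032],speed=.1,threshold=12)
s=telemetry.read_state();print(s["ee_pos"],s["ft_force"],s["clock"])
hand.move_gripper(0.6,newtons=42)
s=telemetry.read_state();print(s["finger_gap"],s["grip_force"],s["ft_force"],s["clock"])
```

```text
[0.53829461 0.30009824 0.03283798] [ 0.07930535  0.39812877 -0.02694591] 10.25
0.7380596922650773 47.56026640534401 [0.54772106 0.24325869 4.85770831] 10.5833
```

Run:
```python
from pl import *
y=-1.4365;d=np.array([np.cos(y),np.sin(y),0])
p=np.array(telemetry.read_state()["ee_pos"])
robot.move_straight(p+[0,0,.007],speed=.05)
robot.move_straight(p+[0,0,.007]+.135*d,speed=.1)
s=telemetry.read_state();print(s["finger_gap"],s["grip_force"],s["ft_force"],s["ee_pos"])
robot.move_straight(p+[0,0,.09]+.135*d,speed=.12)
t=np.array([MAT[0],MAT[1],0])
robot.move_straight(t+[0,0,.09],[np.pi,0,0],speed=.1)
robot.move_straight(t+[0,0,.05],speed=.1)
print(robot.move_straight(t+[0,0,.0345],speed=.03,threshold=4))
s=telemetry.read_state();print(s["finger_gap"],s["grip_force"],s["ft_force"],s["ee_pos"],s["clock"])
c=calibration("wrist");save(snapshot("wrist"),"w3")
```

```text
0.7345992741584647 46.90841607749462 [ 0.49083097 -0.09262121 -2.3462337 ] [0.55645589 0.16687799 0.04005871]Traceback (most recent call last):
  File "<stdin>", line 9, in <module>
station.PlanningError: the arm cannot follow that straight line within its joint ranges
```

Run:
```python
from pl import *
print(telemetry.read_state()["q"].round(2))
t=np.array([MAT[0],MAT[1],0])
try: robot.move_straight(t+[0,0,.11],[np.pi,0,-.3],speed=.1)
except robot.PlanningError as e: print(e); robot.movep(t+[0,0,.11],[np.pi,0,-.3])
robot.move_straight(t+[0,0,.05],speed=.1)
print(robot.move_straight(t+[0,0,.0345],speed=.03,threshold=4))
s=telemetry.read_state();print(s["finger_gap"],s["grip_force"],s["ft_force"],s["ee_pos"],s["clock"],s["q"].round(2))
save(snapshot("wrist"),"w3")
```

```text
[ 0.18  0.3  -0.29  0.98  0.   -1.53]
True
0.7392461946178117 47.64879209920764 [ 0.18924848 -0.17307517  3.31897454] [0.60312366 0.02999648 0.03608787] 16.0667 [-0.06  0.43 -0.31  0.82  0.   -2.9 ]
```

View pics/w3.png

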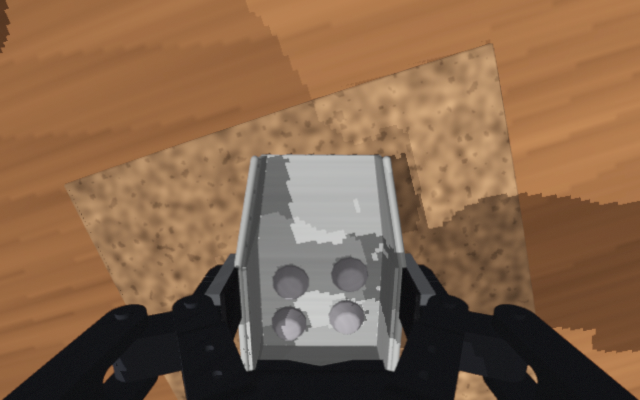

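Contact on the mat, with all four buttons still in the pan. Lip rim corners are at (254,157) and (389,156), wall kinks at about (237,262) and (403,262). Now release and fit the pose from above.

Run:
```python
from pl import *
from fit import fit
c=calibration("wrist")
print(fit(c,[(254,157),(389,156)],[(50,26,19),(50,-26,19)],[.603,.03,-.3]))
hand.move_gripper(1.0)
p=np.array(telemetry.read_state()["ee_pos"])
robot.move_straight([p[0],p[1],.12],speed=.15)
robot.move_straight([p[0]-.05,p[1]+.015,.22],speed=.2)
robot.hold(.2);c=calibration("wrist");im=snapshot("wrist");np.save('w4_c.npy',c,allow_pickle=True)
for l,z in(("scoop",.003),("lip",.006),("handle",.035)):
    for d in pinpoint(l,"wrist")[:2]:
        q=np.array(d["centre"])*[640,400];print(l,q.round(1),round(d["score"],2),toz(c,q,z).round(4))
save(cv2.resize(im[60:360,140:540],None,fx=2,fy=2,interpolation=2),"w4");print(telemetry.read_state()["clock"])
```

```text
(array([ 0.60369251,  0.02825382, -0.29287051]), array([[ 1.7, -0. ],
       [-1.7, -0. ]]))
scoop [231.2 378.1] 0.94 [0.3502 0.2183 0.003 ]
scoop [439.1 342.7] 0.88 [ 0.3255 -0.0316  0.003 ]
lip [319.4  66.7] 0.86 [0.6514 0.0133 0.006 ]
lip [429.4 366.8] 0.75 [ 0.298  -0.0134  0.006 ]
handle [284.2 367.6] 0.91 [0.3726 0.1394 0.035 ]
handle [482.6 297.4] 0.86 [ 0.3935 -0.0791  0.035 ]
18.3083
```

View pics/w4.png

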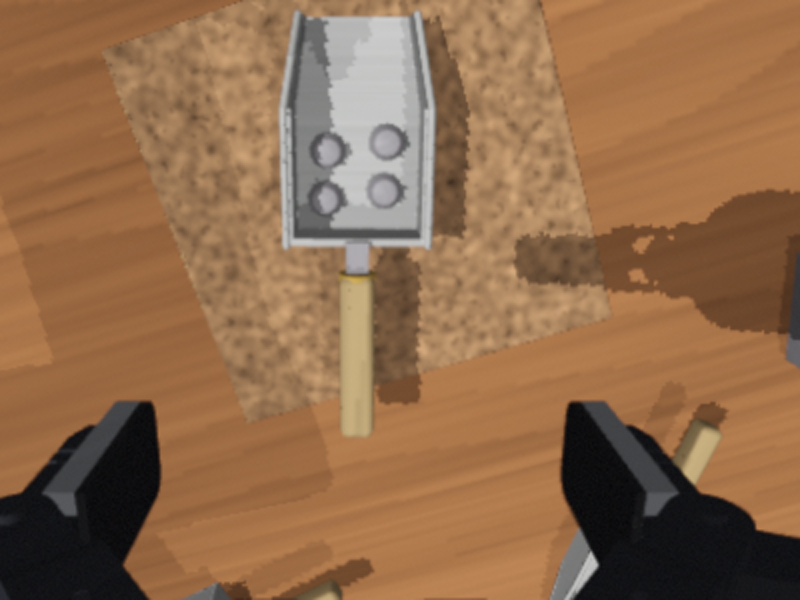

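```bash
cat >> pl.py <<'E'
AL=.4
def rotm(r): return R.from_euler('xyz',r).as_matrix()
E
python3 - <<'E'
from pl import *
from fit import fit
c=np.load('w4_c.npy',allow_pickle=True).item()
px=np.array([(283,247),(431,247),(282,108),(434,108),(296,13),(420,13),(357,436),(357,275)])/2+[140,60]
v,e=fit(c,px,[(-50,32,33),(-50,-32,33),(10,32,33),(10,-32,33),(50,26,19),(50,-26,19),(-142,0,44),(-62,0,44)],[.603,.03,-.3])
print(v.round(4),e.tolist());np.save('pose.npy',v)
p,r=tool([v[0],v[1],.003],v[2],0,AL);z=rotm(r)[:,2]
print(p,r)
hand.move_gripper(.55,newtons=45)
robot.movep(p-.12*z,r)
robot.move_straight(p-.02*z,speed=.15)
print(robot.move_straight(p,speed=.05,threshold=8))
s=telemetry.read_state();print(s["ee_pos"],s["ft_force"],s["clock"])
hand.move_gripper(0,newtons=45)
s=telemetry.read_state();print(s["finger_gap"],s["grip_force"],s["ft_force"],s["clock"])
robot.move_straight(np.array(s["ee_pos"])+[0,0,.03],speed=.06)
s=telemetry.read_state();print(s["finger_gap"],s["grip_force"],s["ft_force"],s["ft_torque"],s["clock"])
save(np.hstack([snapshot("scene")[120:320,200:440],snapshot("top")[100:300,200:440]]).repeat(1,0),"s5")
E
```

```text
[ 0.6027  0.029  -0.3036] [[1.8, -1.2], [-1.4, -1.0], [0.6, -0.1], [-0.9, 0.1], [1.0, -0.2], [-1.1, 0.0], [-0.0, 1.8], [0.2, 0.9]]
[0.49930041 0.06134529 0.04052637] [3.14159265 0.4        2.83803883]
False
[0.49901444 0.06129231 0.04008966] [0.10395074 0.58062126 0.13780351] 22.8917
0.17909939443984466 45.86572766304016 [0.53403216 0.47422626 2.03195497] 23.2667
0.18255418879530488 45.481542348861694 [-0.57901762 -0.34432384 -2.2275265 ] [0.20630233 0.717692   0.01806523] 23.925
```

View pics/s5.png

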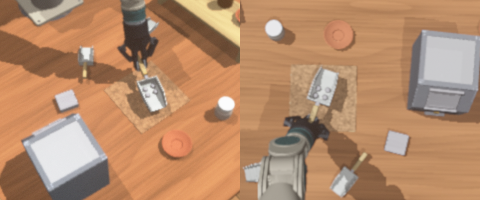

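Run:
```python
from pl import *
v=np.load('pose.npy')
robot.move_straight(*tool([v[0]-.05,v[1],.16],v[2],0,AL),speed=.15)
P=atbox(-.06,0,.012)
try: robot.move_straight(*tool(P,BY,0,AL),speed=.15)
except robot.PlanningError as e: print(e); robot.movep(*tool(P,BY,0,AL))
robot.hold(.3)
S=R.from_euler('z',BY).as_matrix()
lip=P+S@[.05,0,.003];cen=P
A={};
for n in("scene","top"):
    im=snapshot(n);save(im,"b_"+n);c=calibration(n)
    print(n,"expect lip",proj(c,lip).round(1),"corners",proj(c,[P+S@np.array(q)/1000 for q in[(50,26,16),(50,-26,16),(-50,32,30),(-50,-32,30)]]).round(1).tolist())
    for l in("lip","scoop","sill"):
        for d in pinpoint(l,n)[:3]: print(l,(np.array(d["centre"])*[640,400]).round(1),round(d["score"],2))
    print("sill exp",proj(c,SILL).round(1))
s=telemetry.read_state();print(s["clock"],s["finger_gap"],s["ee_pos"]-tool(P,BY,0,AL)[0])
a=cv2.imread('pics/b_scene.png')[190:300,180:320];b=cv2.imread('pics/b_top.png')[150:260,340:480]
cv2.imwrite('pics/b.png',np.hstack([cv2.resize(x,(400,314),interpolation=2) for x in(a,b)]))
```

```text
scene expect lip [[235.5 228.9]] corners [[242.9, 222.2], [226.2, 230.8], [228.9, 194.0], [208.8, 203.8]]
lip [235.2 226.3] 0.98
lip [353.2 141.1] 0.73
lip [288.3 164.4] 0.65
scoop [284.9 175.5] 0.86
scoop [229.7 216.3] 0.67
scoop [347.1 146.8] 0.6
sill [245.8 246.5] 0.69
sill [266.6 218.9] 0.56
sill exp [[245.8 247.3]]
top expect lip [[399.4 230.4]] corners [[391.0, 229.3], [409.8, 231.1], [386.8, 266.2], [410.5, 268.4]]
lip [397.8 229.9] 0.87
lip [203.5 274. ] 0.85
lip [297.  292.9] 0.75
scoop [303.  283.8] 0.96
scoop [398.3 245.9] 0.81
scoop [216.  271.5] 0.56
sill [401.1 210.5] 0.87
sill [398.  232.6] 0.18
sill exp [[399.9 209.2]]
28.4083 0.17969627463822946 [-8.29841147e-06 -3.90267956e-05 -2.33370334e-06]
```

View pics/b.png

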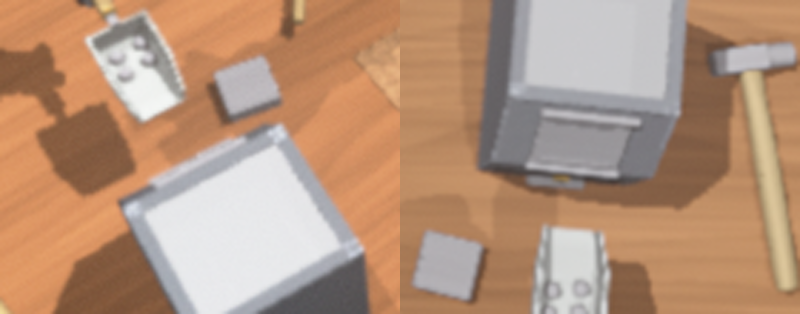

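Prediction and picture agree within a few mm, all four buttons are in the pan, and the scoop is lined up with the flap. Now insert and tip.

Run:
```python
from pl import *
D=.055;C=.011
def st(t):
    s=telemetry.read_state();print(t,round(s["clock"],2),np.array(s["ft_force"]).round(1),round(s["finger_gap"],3))
print(robot.move_straight(*tool(atbox(0.0,0,.012),BY,0,AL),speed=.08));st("pre")
hit=robot.move_straight(*tool(atbox(D,0,C),BY,0,AL),speed=.05,threshold=18);st("in");print(hit)
save(snapshot("scene")[190:300,180:320],"in_scene")
if not hit:
    for th in(.2,.4,.6,.8,.95):
        try: robot.move_straight(*tool(atbox(D,th,C),BY,th,AL),speed=.09)
        except robot.PlanningError as e: print(th,e);break
        st(th)
    robot.hold(1.0);st("hold")
a=snapshot("scene");b=snapshot("top");save(a,"t_scene");save(b,"t_top")
for n in("scene","top"): print(n,[((np.array(d["centre"])*[640,400]).round(),round(d["score"],2)) for d in pinpoint("button1",n)[:6]])
cv2.imwrite('pics/t.png',np.hstack([cv2.resize(x[:,:,::-1],(400,314),interpolation=2) for x in(a[190:300,180:320],b[150:260,340:480])]))
```

```text
False
pre 29.31 [-0.4  0.  -2.8] 0.179
in 30.56 [-3.9  0.1 -3.2] 0.179
False
0.2 31.01 [-3.9 -0.9 -0.4] 0.182
0.4 31.41 [-3.9 -0.  -1. ] 0.176
0.6 31.81 [-2.8 -0.2 -2.1] 0.177
0.8 32.21 [-2.2 -1.1 -3.1] 0.176
0.95 32.55 [-1.8 -0.4 -3.4] 0.179
hold 33.55 [-1.6  0.7 -1. ] 0.182
scene []
top []
```

View pics/t.png

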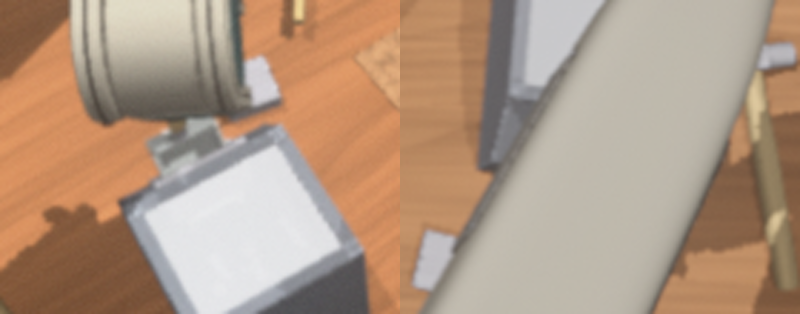

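The scoop is tipped through the flap and the visible part of the pan looks empty. I'll tip a touch further, then level, withdraw and check.

Run:
```python
from pl import *
D=.055;C=.011
for th in(1.03,.75,.5,.25,0):
    try: robot.move_straight(*tool(atbox(D,th,C),BY,th,AL),speed=.09)
    except robot.PlanningError as e: print(th,e)
    if th>1: robot.hold(.5)
robot.move_straight(*tool(atbox(-.06,0,.013),BY,0,AL),speed=.08)
robot.hold(.4)
s=telemetry.read_state();print(s["clock"],np.array(s["ft_force"]).round(2),np.array(s["ft_torque"]).round(2))
a=snapshot("scene");b=snapshot("top")
for n in("scene","top"): print(n,[((np.array(d["centre"])*[640,400]).round(),round(d["score"],2)) for d in pinpoint("button1",n)[:6]])
cv2.imwrite('pics/r.png',np.hstack([cv2.resize(x[:,:,::-1],(400,314),interpolation=2) for x in(a[190:300,180:320],b[150:260,340:480])]))
```

```text
38.3917 [-0.63  0.14 -1.36] [0.04 0.56 0.07]
scene []
top []
```

View pics/r.png

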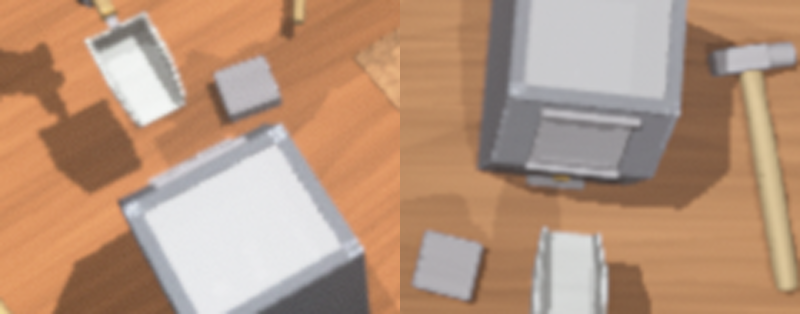

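The scoop is empty, the flap is shut, and no buttons are on the bench. Back to the mat.

Run:
```python
from pl import *
v=np.load('pose.npy');X,Y,W=v
def T(z): return tool([X,Y,z],W,0,AL)
robot.move_straight(*tool([X-.05,Y,.16],W,0,AL),speed=.15)
robot.move_straight(*T(.05),speed=.15)
robot.move_straight(*T(.012),speed=.08)
print(robot.move_straight(*T(.0015),speed=.02,threshold=3))
s=telemetry.read_state();print(s["ee_pos"]-T(.003)[0],np.array(s["ft_force"]).round(1),s["clock"])
hand.move_gripper(.5);robot.hold(.2)
p=np.array(telemetry.read_state()["ee_pos"]);z=rotm(T(0)[1])[:,2]
robot.move_straight(p-.1*z,speed=.12)
hand.move_gripper(1.0)
robot.movep([.38,.2,.3],[np.pi,0,np.pi-.3]);robot.hold(.3)
a=snapshot("scene");b=snapshot("top")
for n in("scene","top"): print(n,[((np.array(d["centre"])*[640,400]).round(),round(d["score"],2)) for d in pinpoint("button1",n)[:6]])
print(telemetry.read_state()["clock"])
cv2.imwrite('pics/f.png',np.hstack([cv2.resize(x[:,:,::-1],(400,330),interpolation=2) for x in(a[125:323,200:440],b[100:298,220:460])]))
```

```text
True
[ 8.93001825e-04 -3.65496360e-06  7.63435243e-03] [-0.7  0.5  2.5] 43.075
scene []
top []
46.525
```

View pics/f.png

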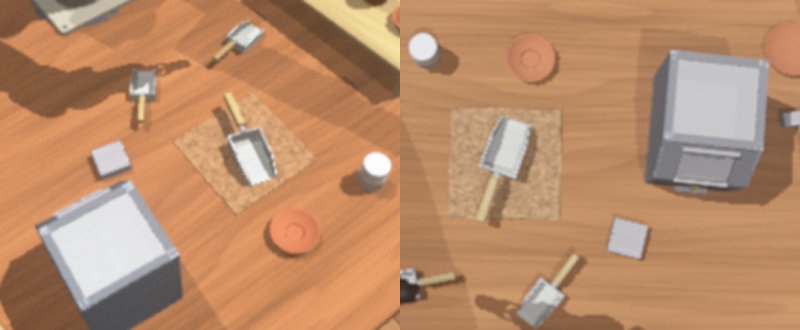

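The empty scoop stands on the mat, the flap is shut, and the other things sit where they were. Handing in.

```bash
python3 -c "
from station import *
print(sign_off())"
```

```text
the job is handed in; nothing more can be done
None
```

The job is handed in at about 47 s of the 72 s: all four buttons tipped into the scrap box with none seen on the bench, the flap shut, and the empty scoop standing on the mat.

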